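Cull the short sample tube and present it tilted over the log book

TASK

One of the six capped sample tubes in the two racks is shorter than the rest and must not go into the centrifuge. Draw that tube straight up out of its rack, carry it over the notebook and hold it there, about 20 cm above the worktop, tipped about 45 degrees from upright with its cap end uppermost, so that it can be checked and logged. Finish with it still in the gripper, held still; leave the other tubes standing in their racks and the racks and other things where they are.

Things in the scene. Friction and masses are not known exactly. Their poses are not given: they have to be found in the camera images.
- tube_a_mid (a point): One of the six grey-capped clear tubes in the racks, 13 mm thick with a 16 mm wide, 18 mm tall round cap at its top. Five are 106 mm long over all and one is only 88 mm; tell it by its height. This point is on the tube's axis half-way up its whole length, z runs along the tube to the cap. The foot stands on the rack's floor 6 mm above the worktop. Weighs about 20 g.
- tube_b_mid (a point): One of the six grey-capped clear tubes in the racks, 13 mm thick with a 16 mm wide, 18 mm tall round cap at its top. Five are 106 mm long over all and one is only 88 mm; tell it by its height. This point is on the tube's axis half-way up its whole length, z runs along the tube to the cap. The foot stands on the rack's floor 6 mm above the worktop. Weighs about 20 g.
- tube_c_mid (a point): One of the six grey-capped clear tubes in the racks, 13 mm thick with a 16 mm wide, 18 mm tall round cap at its top. Five are 106 mm long over all and one is only 88 mm; tell it by its height. This point is on the tube's axis half-way up its whole length, z runs along the tube to the cap. The foot stands on the rack's floor 6 mm above the worktop. Weighs about 20 g.
- tube_d_mid (a point): One of the six grey-capped clear tubes in the racks, 13 mm thick with a 16 mm wide, 18 mm tall round cap at its top. Five are 106 mm long over all and one is only 88 mm; tell it by its height. This point is on the tube's axis half-way up its whole length, z runs along the tube to the cap. The foot stands on the rack's floor 6 mm above the worktop. Weighs about 20 g.
- tube_e_mid (a point): One of the six grey-capped clear tubes in the racks, 13 mm thick with a 16 mm wide, 18 mm tall round cap at its top. Five are 106 mm long over all and one is only 88 mm; tell it by its height. This point is on the tube's axis half-way up its whole length, z runs along the tube to the cap. The foot stands on the rack's floor 6 mm above the worktop. Weighs about 20 g.
- tube_f_mid (a point): One of the six grey-capped clear tubes in the racks, 13 mm thick with a 16 mm wide, 18 mm tall round cap at its top. Five are 106 mm long over all and one is only 88 mm; tell it by its height. This point is on the tube's axis half-way up its whole length, z runs along the tube to the cap. The foot stands on the rack's floor 6 mm above the worktop. Weighs about 20 g.
- rack_left: Blue open lattice tube rack, 46 (its x) x 136 (its y) x 58 mm tall, loose, about 0.3 kg; origin at the centre of its underside. Open 17 mm square cells, floor 6 mm up. Three tubes stand in it at (x, y) = (-11, -53), (11, 10.5) and (-11, 53) mm in its frame; caps stand well above its top.
- rack_right: Blue open lattice tube rack, 46 (its x) x 136 (its y) x 58 mm tall, loose, about 0.3 kg; origin at the centre of its underside. Open 17 mm square cells, floor 6 mm up. Three tubes stand in it at (x, y) = (-11, -53), (11, 10.5) and (-11, 53) mm in its frame; caps stand well above its top.
- notebook_top (a point): Centre of the top face of the closed dark blue notebook, 210 (x) x 152 (y) x 14 mm, lying flat and fixed on the worktop at the robot's right.
- specimen_cup_1: Bystander: lidded specimen cup, 64 mm wide, 74 mm tall; origin at the centre of its underside.
- slide_box: Bystander: small closed dark blue box for slides, 40 x 101 x 32 mm; origin at the centre of its underside.
- bench_timer: Bystander: flat bench timer, 64 x 68 x 21 mm; origin at the centre of its underside.

How it is judged:
By the outcome, as a careful person would: the job done as asked, in the order asked, and still so for the second after the job is handed in, while the arm keeps its last pose, push and grip.
It also fails if it takes over 32 s, if anything falls off the work surface, if the arm or the gripper's body presses on something with over 40 N, if the wrist force passes 120 N, or if a joint passes its speed limit or range.

ROBOT

A 6-joint arm with a two-finger parallel gripper is mounted at the origin on a cart in front of the work surface, level with it; the furniture and walls round the work are solid. World frame = base frame: x ahead of the robot, y to its left, z up, the work surface at z = 0. Lengths are in m, angles in rad, forces in N, time in s.
With the tool pointing down it reaches from about 0.375 to 0.925 m from the base axis. Payload 5.7 kg.
Tool frame: the origin (TCP) lies at the very end of the fingers, on their centre line; the grasp point (between the pads) lies 19 mm behind it (arm.pinch_z is the distance from the TCP to the grasp point, in m); z points along the fingers, y is the direction in which the jaws open and shut (so a half turn about z gives the same grasp; the last joint's range is limited). The gripper opens to 85 mm and grips with 20 to 120 N. Pads are 22 mm wide; open, the fingers measure 114 mm over their backs; the gripper's body (76 mm by 85 mm) begins 54 mm behind the grasp point. The pads swing forward as they close: fully open they stand 13 mm farther back than shut.
Start: joints at [1.091, 0.359, 1.51, -0, 1.272, -0.115], TCP at [0.214, 0.56, 0.231] pointing down, gripper open.
Joint ranges: [-2.97, 2.97], [-1.01, 2.36], [0.21, 2.38], [-0.96, 4.11], [0.2, 2.71], [-2.98, 2.98]. Speed limits (rad/s): [2.39, 2.39, 3.14, 3.14, 3.14, 3.14].

INTERFACE

Orientations are given as [roll, pitch, yaw] about the fixed x, y, z axes, in that order (R = Rz(yaw) Ry(pitch) Rx(roll)).
In Python, from cell import telemetry, cams, close_job, models, arm gives the robot as it stands.
- The arm moves only by the tool step_arm, never from a script. Its argument "commands" is a list that holds one entry, the list of rows, each a list of 7 numbers: the shift along the tool's x, y, z in mm, then the turn, a rotation vector about the tool's x, y, z in degrees, then the opening in per cent of the stroke, from 0 (shut) to 100 (fully open). In form: [[[x, y, z, rx, ry, rz, jaw], ...]]. A call has 1 to 8 rows; each row is the pose to reach, as a shift and turn from the pose commanded when the call began, along the tool's axes at that moment; what a row does not reach only later rows make up. A row lasts 1/10 s, in which the tool goes at most 50 mm and 8.59 degrees, less where a joint would pass 70% of its speed; a pose out of reach is approached as far as the arm can. A call with a gripper value outside its range is refused whole. The fingers move at their own pace and stop on an object; the grip force is fixed at half the most. Time passes only in rows, so rows that repeat a pose let the fingers close. It gives the time, the measured TCP pose, the force and the opening at its end, in the units of the state.
- telemetry.get_state(): the state, without advancing time (a new reading comes with each control period).
- cams.snapshot(name): name is "side" or "top" or "wrist"; returns a dict with "color" (480x640x3 uint8, red, green, blue), "z_map" (480x640 float32, m along the optical axis (not along the pixel's ray), 0 where there is no reading), "fx", "fy", "cx", "cy" (pixels), "k1" (the pictures are not rectified: a ray, as slopes to the right and down, at radius r is drawn at 1 + k1 r^2 times it, then the intrinsics apply), "rvec" (rotation vector, rad) and "tvec" (3), from world to camera coordinates, as OpenCV has them. Camera axes: x right, y down, z forward; pixel columns grow to the right and rows downward; lengths in m; the calibration is good to about 2 mm. A picture is of the moment at which its call begins.
- close_job(): hands the job in, once; it reports no verdict.
Trained networks look in a picture, given as the dict that the camera call returned (one of the last four; its "shot" number tells which), for a name from the list of things; names that differ only in an ending like _2 or _b are one class to them, and where a whole thing is asked for, a point or a joint stands for the part that bears it (a point fixed in the world has none). Each returns a list of dicts, best first, with "confidence" (0 to 1); they miss things now and then, are a little off and sometimes report something else, mostly with a low value. They report only what shows in the picture. A call takes as long as a camera call.
- models.boxes_of(target, picture): "extent" ([left, top, width, height] in pixels, round what is visible of it).
The state is a dict: "clock": time; "q": joint angles; "qvel": joint speeds; "joint_efforts": joint torques, N m; "position": TCP position; "orientation": TCP orientation; "force": force on the tool from outside, world axes, zero at the start; "moment": the same for the moment, N m; "finger_gap": opening from 0.0 (shut) to 1.0 (fully open).
Only numpy, scipy, OpenCV 4.12 (cv2) and the standard library are available. Lean on these libraries where they do the work, as an engineer would, in place of code of your own. Each camera call takes 0.05 s, during which the arm holds its last target. There are 200 camera calls.

## Working session

There is one attempt and no reset: what is moved stays moved. The work goes in short steps, Python scripts to look and compute and a tool call to move; the robot and the scene stay as the last step left them, time stands still between calls to the robot, and variables do not carry over. Pictures are saved under pics/ and viewed, about 8 in all and at most 12, crops included, and the job is handed in when it is done.

Besides the shell and the picture viewer there is one more tool, called after ">>>" in YAML: its name, and indented under it one key for each argument. step_arm: Moves the arm, as the interface text tells. Its arguments: {"type":"object","properties":{"commands":{"type":"array","items":{"type":"array","items":{"type":"array","items":{"type":"number"}}}}},"required":["commands"]}

```bash
mkdir -p pics; cat > h.py <<'E'
import numpy as np, cv2
from cell import telemetry, cams, close_job, models, arm
def world(p):
    z=p["z_map"]; K=np.array([[p["fx"],0,p["cx"]],[0,p["fy"],p["cy"]],[0,0,1.]])
    v,u=np.mgrid[0:480,0:640]
    uv=np.stack([u,v],-1).reshape(-1,1,2).astype(np.float64)
    n=cv2.undistortPoints(uv,K,np.array([p["k1"],0,0,0.])).reshape(480,640,2)
    c=np.concatenate([n*z[...,None],z[...,None]],-1)
    R=cv2.Rodrigues(np.array(p["rvec"],float))[0]
    w=(c-np.array(p["tvec"],float).ravel())@R
    w[z==0]=np.nan
    return w
def save(p,n): cv2.imwrite(f"pics/{n}.png",p["color"][...,::-1])
E
python3 - <<'E'
from h import *
s=telemetry.get_state(); print(s["clock"],s["position"],s["orientation"],arm.pinch_z)
for n in ("top","side"):
    p=cams.snapshot(n); save(p,n+"0"); w=world(p); np.savez(f"{n}0.npz",w=w,c=p["color"])
    R=cv2.Rodrigues(np.array(p["rvec"],float))[0]; print(n,"cam",-R.T@np.array(p["tvec"]).ravel(),p["fx"],p["k1"])
    for t in ("tube_a_mid","rack_left","notebook_top"):
        for d in models.boxes_of(t,p):
            l,tp,ww,hh=d["extent"]; 
            a=w[int(tp):int(tp+hh)+1,int(l):int(l+ww)+1].reshape(-1,3); a=a[~np.isnan(a[:,0])]
            print(t,round(d["confidence"],2),np.round(d["extent"]),np.round(np.median(a,0),3) if len(a) else None, np.round(np.percentile(a[:,2],98),3) if len(a) else None)
E
```

```text
0.0 [0.2137328  0.55990824 0.23044024] [-3.13973086e+00 -2.33519621e-04  2.77682769e+00] 0.0187
top cam [0.47001357 0.03564505 1.27070858] 453.5347283959046 0.0017818899991918508
tube_a_mid 0.57 [274. 262.   7.  10.] [0.518 0.149 0.059] 0.116
rack_left 0.55 [232. 254.  54.  21.] [0.526 0.205 0.011] 0.114
notebook_top 0.7 [414. 253.  63.  75.] [ 0.471 -0.311  0.012] 0.018
side cam [0.53277257 0.94096906 0.85270962] 500.9309454316052 0.0018464669550225278
tube_a_mid 0.71 [340. 254.  12.  36.] [0.517 0.152 0.057] 0.114
rack_left 0.71 [328. 268.  18.  66.] [0.534 0.226 0.055] 0.114
rack_left 0.6 [344. 380.  38.  39.] [0.487 0.436 0.019] 0.023
rack_left 0.23 [340. 291.   9.  20.] [0.518 0.256 0.07 ] 0.115
notebook_top 0.72 [322. 162.  75.  32.] [ 0.469 -0.297  0.012] 0.017
notebook_top 0.27 [329. 278.   9.  36.] [0.544 0.216 0.059] 0.112
```

```bash
python3 - <<'E'
from h import *
a=cv2.imread("pics/top0.png")[140:400,150:500]; b=cv2.imread("pics/side0.png")[140:440,200:500]
cv2.imwrite("pics/v1.png",cv2.resize(a,None,fx=2.25,fy=2.25,interpolation=cv2.INTER_CUBIC)); cv2.imwrite("pics/v2.png",cv2.resize(b,None,fx=2,fy=2,interpolation=cv2.INTER_CUBIC))
for n in("top0","side0"):
    w=np.load(n+".npz")["w"]; m=((w[...,2]>.075)&(w[...,2]<.13)&(w[...,0]>.25)).astype(np.uint8)
    k,l,st,ce=cv2.connectedComponentsWithStats(m)
    for i in range(1,k):
        q=w[l==i]
        if len(q)>8: print(n,st[i],np.round(q.min(0),3),np.round(q.max(0),3),np.round(np.median(q,0),3))
E
```

```text
top0 [  66  143   96  103 1047] [0.567 0.471 0.075] [0.838 0.692 0.13 ] [0.67  0.476 0.103]
top0 [   1  151   42  155 2063] [0.402 0.788 0.075] [0.804 0.847 0.13 ] [0.597 0.793 0.103]
top0 [298 151   6   6  34] [0.817 0.091 0.078] [0.828 0.104 0.13 ] [0.818 0.096 0.1  ]
top0 [319 151   3   7  18] [0.817 0.042 0.076] [0.82  0.048 0.129] [0.818 0.045 0.103]
top0 [175 153  20  20 324] [0.767 0.382 0.075] [0.82  0.434 0.113] [0.789 0.403 0.096]
top0 [231 157  10  10  68] [0.788 0.259 0.075] [0.811 0.284 0.087] [0.8  0.27 0.08]
top0 [205 161  13  14 131] [0.764 0.318 0.075] [0.8   0.35  0.098] [0.78  0.333 0.092]
top0 [291 170   4   4  10] [0.764 0.111 0.077] [0.773 0.122 0.128] [0.768 0.116 0.113]
top0 [358 177  12  15  37] [ 0.721 -0.082  0.077] [ 0.757 -0.058  0.13 ] [ 0.736 -0.063  0.122]
top0 [394 180   8  10  30] [ 0.736 -0.174  0.075] [ 0.761 -0.155  0.079] [ 0.747 -0.165  0.076]
top0 [397 180  19  23 132] [ 0.702 -0.211  0.075] [ 0.762 -0.163  0.081] [ 0.731 -0.188  0.076]
top0 [358 192  27  13 126] [ 0.692 -0.123  0.075] [ 0.719 -0.059  0.13 ] [ 0.698 -0.083  0.115]
top0 [390 209
[... 1924 characters left out ...]
e0 [341 254   8  17 107] [0.51  0.144 0.075] [0.526 0.16  0.117] [0.517 0.154 0.103]
side0 [329 274   8  18 115] [0.536 0.204 0.075] [0.551 0.221 0.116] [0.543 0.216 0.103]
side0 [338 289   8  19 118] [0.518 0.248 0.075] [0.532 0.264 0.117] [0.524 0.26  0.104]
side0 [201 304  13  11 109] [0.787 0.26  0.075] [0.812 0.285 0.084] [0.798 0.273 0.081]
side0 [200 323  20  20 264] [0.762 0.32  0.075] [0.797 0.353 0.096] [0.779 0.341 0.092]
side0 [180 349  32  26 631] [0.764 0.386 0.075] [0.821 0.43  0.113] [0.788 0.417 0.099]
side0 [313 397   6  83 195] [0.565 0.495 0.075] [0.567 0.627 0.129] [0.566 0.554 0.103]
side0 [320 431  10  15 128] [0.546 0.528 0.075] [0.561 0.553 0.083] [0.554 0.543 0.079]
```

View pics/v1.png

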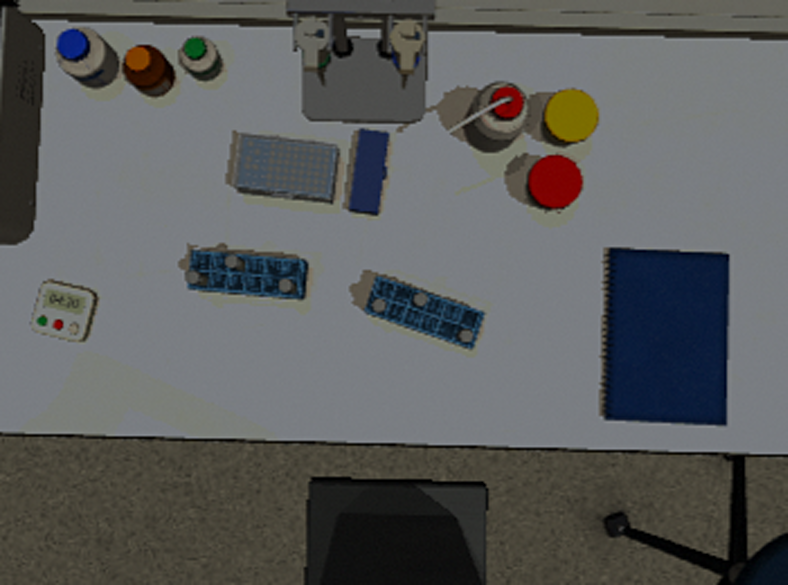

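View pics/v2.png

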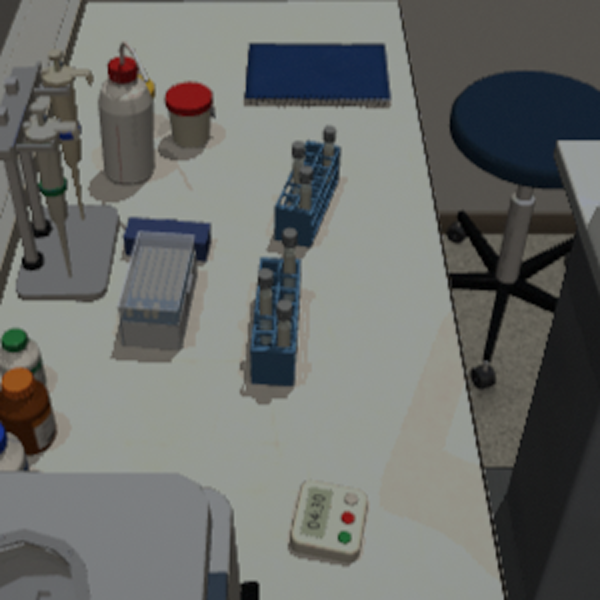

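The top and side depth maps agree. The short tube is the right rack's right-hand one, at v1 pixel (466,336) and v2 pixel (329,133). Its top is at z≈0.094 against 0.113 for the others, and its axis is at (0.467, −0.058). The notebook centre is at about (0.47, −0.31). Next I'll work out the approach.

```bash
cat >> h.py <<'E'
from scipy.spatial.transform import Rotation as Ro
def delta(pos,R):
    s=telemetry.get_state(); R0=Ro.from_euler("xyz",s["orientation"])
    print("shift mm",np.round(1e3*R0.inv().apply(np.array(pos)-s["position"]),1),"rot deg",np.round(np.degrees((R0.inv()*R).as_rotvec()),1))
def down(jaw): # tool down, jaw dir angle in deg
    j=np.radians(jaw); y=np.array([np.cos(j),np.sin(j),0]); z=np.array([0,0,-1.]); x=np.cross(y,z)
    return Ro.from_matrix(np.stack([x,y,z],1))
E
python3 - <<'E'
from h import *
w=np.load("top0.npz")["w"]; c=np.load("top0.npz")["c"]
m=(w[...,2]>.006)&(w[...,2]<.025)&(w[...,1]<-.2)&(w[...,0]<.62)&(w[...,0]>.3)
q=w[m]; print(q.min(0),q.max(0),np.percentile(q,[2,98],0))
delta([.467,-.058,.17],down(71.6))
E
```

```text
[ 0.33436808 -0.53423218  0.00600724] [ 0.61936527 -0.20023022  0.02198813] [[ 0.37137992 -0.44048782  0.00644313]
 [ 0.57644707 -0.23836057  0.0176209 ]]
shift mm [-457.  -487.5   61.3] rot deg [-0.  -0.  -2.5]
```

>>> step_arm:
  commands:
    - [[-33, -35, 4, 0, 0, -0.2, 50], [-66, -70, 9, 0, 0, -0.4, 50], [-98, -105, 13, 0, 0, -0.5, 50], [-131, -140, 18, 0, 0, -0.7, 50], [-164, -175, 22, 0, 0, -0.9, 50], [-196, -210, 26, 0, 0, -1.1, 50], [-229, -244, 31, 0, 0, -1.2, 50], [-229, -244, 31, 0, 0, -1.2, 50]]

```text
clock: 1.2
position: [0.3423, 0.2462, 0.2]
orientation: [-3.139, 0.001, 2.792]
force: [-0.4, -0.1, 0.4]
finger_gap: 0.502
```

>>> step_arm:
  commands:
    - [[-33, -35, 4, 0, 0, -0.2, 50], [-66, -70, 9, 0, 0, -0.4, 50], [-98, -105, 13, 0, 0, -0.5, 50], [-131, -140, 18, 0, 0, -0.7, 50], [-164, -175, 22, 0, 0, -0.9, 50], [-196, -210, 26, 0, 0, -1.1, 50], [-228, -243.5, 30.3, 0, 0, -1.3, 50], [-228, -243.5, 30.3, 0, 0, -1.3, 50]]

```text
clock: 2.0
position: [0.4773, -0.0597, 0.1702]
orientation: [-3.141, 0.004, 2.816]
force: [-0.5, 0.9, 0.0]
finger_gap: 0.5
```

```bash
python3 - <<'E'
from h import *
s=telemetry.get_state(); print(s["clock"],s["position"],s["finger_gap"],s["force"],np.round(s["q"],3))
p=cams.snapshot("wrist"); save(p,"wrist1"); w=world(p)
R=cv2.Rodrigues(np.array(p["rvec"],float))[0]; print("cam",-R.T@np.array(p["tvec"]).ravel())
m=((w[...,2]>.075)&(w[...,2]<.12)).astype(np.uint8)
k,l,st,ce=cv2.connectedComponentsWithStats(m)
for i in range(1,k):
    q=w[l==i]; 
    if len(q)>30: print(st[i],np.round(q.min(0),4),np.round(q.max(0),4),np.round(np.median(q,0),4))
delta([.467,-.058,.065],down(71.6))
E
```

```text
2.0 [ 0.4773418  -0.05966382  0.17023174] 0.49970853642424345 [-0.54501703  0.93768486  0.0246691 ] [-0.267  0.258  1.838 -0.002  1.041 -1.512]
cam [ 0.40762867 -0.03676191  0.31178978]
[612 195  28  26 498] [0.5108 0.1404 0.075 ] [0.5235 0.1532 0.0995] [0.5149 0.1438 0.0856]
[ 461  215   46   37 1049] [0.4894 0.0335 0.0751] [0.506  0.05   0.1132] [0.4948 0.0396 0.1092]
[305 218  24  28 565] [ 0.4579 -0.0664  0.0764] [ 0.4739 -0.0507  0.0954] [ 0.4644 -0.0582  0.0929]
[399 247  35  40 898] [ 0.4979 -0.0128  0.0751] [0.5141 0.0032 0.113 ] [ 0.5023 -0.0059  0.1098]
shift mm [  7.7  -3.5 105. ] rot deg [ 0.   0.1 -0.2]
```

View pics/wrist1.png

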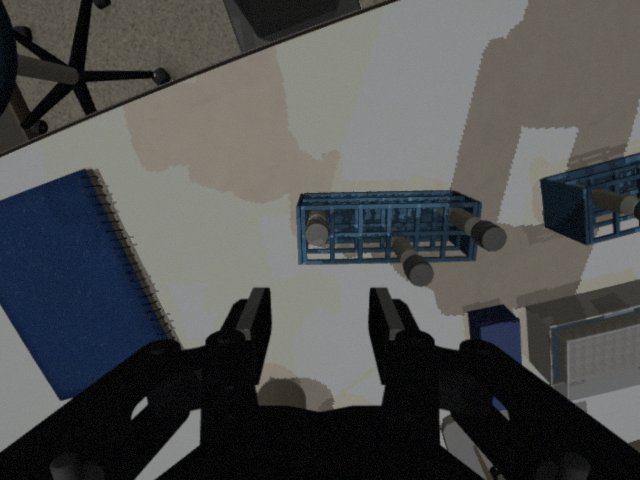

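The wrist view shows the short cap at (316,232), centred on (0.466, −0.0585), which agrees with the fixed cameras. The arm is still settling, so I'll descend part way and recheck.

>>> step_arm:
  commands:
    - [[0, 0, 0, 0, 0, 0, 50], [0, 0, 20, 0, 0, 0, 50], [0, 0, 40, 0, 0, 0, 50], [0, 0, 50, 0, 0, 0, 50], [0, 0, 50, 0, 0, 0, 50], [0, 0, 50, 0, 0, 0, 50], [0, 0, 50, 0, 0, 0, 50]]

```text
clock: 2.75
position: [0.4741, -0.055, 0.1208]
orientation: [3.142, 0.001, 2.821]
force: [0.3, -0.5, -0.5]
finger_gap: 0.502
```

```bash
python3 - <<'E'
from h import *
s=telemetry.get_state(); print(s["clock"],s["position"],s["orientation"],s["finger_gap"],s["force"],s["qvel"])
p=cams.snapshot("wrist"); save(p,"wrist2"); w=world(p)
m=((w[...,2]>.075)&(w[...,2]<.1)&(w[...,0]<.485)&(w[...,1]<-.03)&(w[...,1]>-.09)).astype(np.uint8)
k,l,st,ce=cv2.connectedComponentsWithStats(m)
for i in range(1,k):
    q=w[l==i]; 
    if len(q)>30: print(st[i],np.round(q.min(0),4),np.round(q.max(0),4),np.round(np.median(q,0),4))
delta([.4665,-.0585,.065],down(71.6))
E
```

```text
2.75 [ 0.47411169 -0.05502218  0.12084366] [3.14158431e+00 1.44169369e-03 2.82107002e+00] 0.501961364175564 [ 0.26843463 -0.53948423 -0.50081829] [-0.00521721 -0.00038008 -0.00170667 -0.00140107 -0.0043346  -0.00057876]
[294 246  31  38 950] [ 0.4579 -0.0666  0.0754] [ 0.4742 -0.0506  0.0947] [ 0.4639 -0.0579  0.0928]
shift mm [ 6.3 -5.6 55.9] rot deg [0.  0.1 0. ]
```

>>> step_arm:
  commands:
    - [[6.3, -5.6, 0, 0, 0, 0, 50], [6.3, -5.6, 20, 0, 0, 0, 50], [6.3, -5.6, 40, 0, 0, 0, 50], [6.3, -5.6, 50, 0, 0, 0, 50], [6.3, -5.6, 55, 0, 0, 0, 50], [6.3, -5.6, 55, 0, 0, 0, 50], [6.3, -5.6, 55, 0, 0, 0, 50]]

```text
clock: 3.5
position: [0.4661, -0.0588, 0.0655]
orientation: [-3.142, 0.001, 2.82]
force: [-0.4, 1.5, 0.9]
finger_gap: 0.501
```

```bash
python3 - <<'E'
from h import *
s=telemetry.get_state(); print(s["clock"],s["position"],s["orientation"],s["finger_gap"],s["force"])
delta([.4665,-.0585,.065],down(71.6))
p=cams.snapshot("wrist"); save(p,"wrist3")
E
```

```text
3.5 [ 0.46610965 -0.05877502  0.06548021] [-3.14150553e+00  6.91772547e-04  2.82041666e+00] 0.5010018915923122 [-0.41618367  1.51019007  0.92755336]
shift mm [-0.3  0.4  0.5] rot deg [-0.  0. -0.]
```

View pics/wrist3.png

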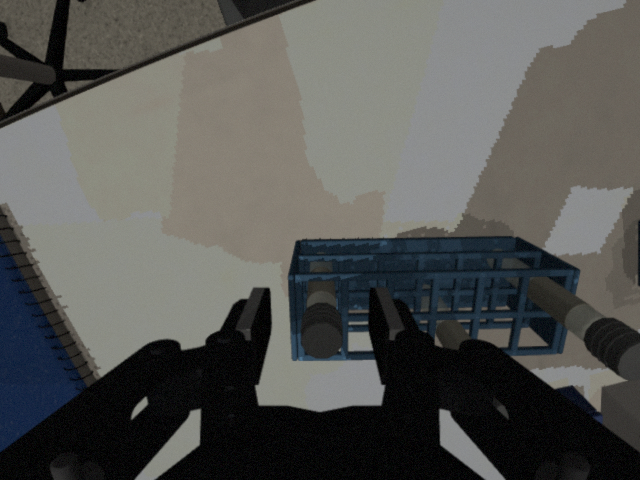

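The short cap (320,330) is midway between the pads (268 and 372), and nothing is in their way. Closing now.

>>> step_arm:
  commands:
    - [[0, 0, 0, 0, 0, 0, 0], [0, 0, 0, 0, 0, 0, 0], [0, 0, 0, 0, 0, 0, 0], [0, 0, 0, 0, 0, 0, 0], [0, 0, 0, 0, 0, 0, 0], [0, 0, 0, 0, 0, 0, 0], [0, 0, 0, 0, 0, 0, 0]]

```text
clock: 4.25
position: [0.4664, -0.0588, 0.0656]
orientation: [-3.142, 0.001, 2.82]
force: [-0.4, -0.5, 5.1]
finger_gap: 0.158
```

>>> step_arm:
  commands:
    - [[0, 0, -5, 0, 0, 0, 0], [0, 0, -15, 0, 0, 0, 0], [0, 0, -25, 0, 0, 0, 0], [0, 0, -25, 0, 0, 0, 0]]

```text
clock: 4.65
position: [0.4669, -0.0589, 0.0916]
orientation: [3.142, 0.003, 2.82]
force: [0.6, 0.0, -0.7]
finger_gap: 0.163
```

```bash
python3 - <<'E'
from h import *
s=telemetry.get_state(); print(s["clock"],s["position"],s["finger_gap"],s["force"])
p=cams.snapshot("side"); save(p,"side2"); w=world(p)
cv2.imwrite("pics/v5.png",cv2.resize(p["color"][140:300,290:450,::-1],None,fx=3.5,fy=3.5,interpolation=cv2.INTER_CUBIC))
E
```

```text
4.65 [ 0.46689401 -0.05888788  0.09162173] 0.16334615921145731 [ 0.62066053  0.01095381 -0.668778  ]
```

View pics/v5.png

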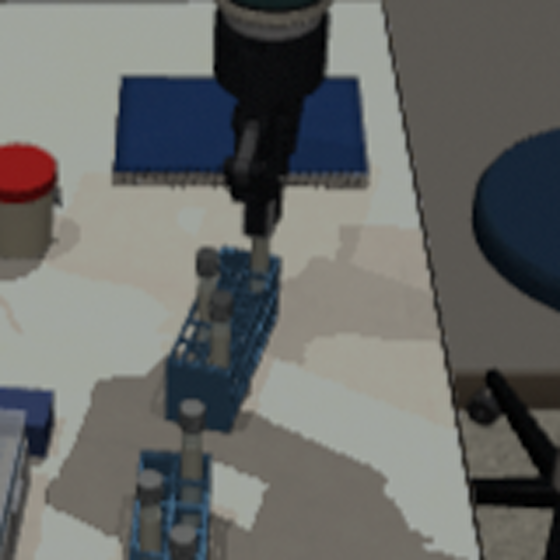

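The cap is gripped and the tube is rising: its body shows below the fingers at (262,245), and the rack and other tubes haven't moved. Continuing straight up.

>>> step_arm:
  commands:
    - [[0, 0, -15, 0, 0, 0, 0], [0, 0, -35, 0, 0, 0, 0], [0, 0, -60, 0, 0, 0, 0], [0, 0, -85, 0, 0, 0, 0], [0, 0, -105, 0, 0, 0, 0], [0, 0, -115, 0, 0, 0, 0], [0, 0, -115, 0, 0, 0, 0]]

```text
clock: 5.4
position: [0.4666, -0.0588, 0.206]
orientation: [3.142, 0.003, 2.82]
force: [0.4, 0.5, -0.2]
finger_gap: 0.167
```

```bash
cat >> h.py <<'E'
def goal(frac=1):
    ph=-.706; ax=np.array([-np.sin(ph),np.cos(ph),0])
    R=Ro.from_rotvec(ax*np.pi/4*frac)*down(71.6)
    zt=R.apply([0,0,1]); return np.array([.472,-.312,.20])-.0155*zt,R,zt
E
python3 - <<'E'
from h import *
s=telemetry.get_state(); print(s["clock"],s["position"],s["finger_gap"],s["force"],np.round(s["q"],3))
p,R,zt=goal(); print(p,zt)
for f in (0,1): p,R,zt=goal(f); delta(p,R)
q=cams.snapshot("side"); save(q,"side3")
cv2.imwrite("pics/v6.png",cv2.resize(q["color"][110:270,290:450,::-1],None,fx=3.5,fy=3.5,interpolation=cv2.INTER_CUBIC))
E
```

```text
5.4 [ 0.46657162 -0.05880374  0.20600235] 0.1666450508404148 [ 0.43574641  0.54597533 -0.23405243] [-0.272  0.198  1.815 -0.     1.126 -1.522]
[ 0.48034027 -0.3191109   0.21096016] [-0.53808219  0.45876743 -0.70710678]
shift mm [ -85.1 -238.5   -9.3] rot deg [ 0.   0.1 -0. ]
shift mm [ -95.3 -242.6   -4.7] rot deg [-16.9  41.9   0. ]
```

View pics/v6.png

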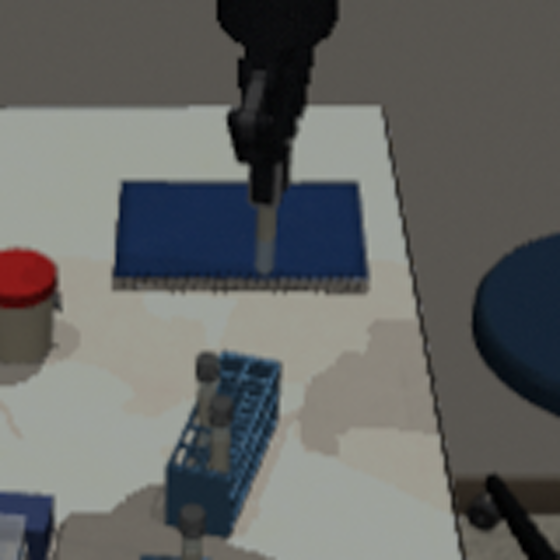

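The tube is clear of the rack, hanging upright with its foot at about (265,268). Carrying it over the notebook while it stays upright.

>>> step_arm:
  commands:
    - [[-6, -17, 0, 0, 0, 0, 0], [-18, -51, -2, 0, 0, 0, 0], [-33, -92, -4, 0, 0, 0, 0], [-48, -134, -6, 0, 0, 0, 0], [-62, -174, -8, 0, 0, 0, 0], [-75, -210, -9, 0, 0, 0, 0], [-85, -238, -9, 0, 0, 0, 0], [-85, -238, -9, 0, 0, 0, 0]]

```text
clock: 6.25
position: [0.471, -0.3149, 0.2123]
orientation: [-3.141, -0.001, 2.817]
force: [-0.0, 0.0, -0.2]
finger_gap: 0.159
```

```bash
python3 - <<'E'
from h import *
s=telemetry.get_state(); print(s["clock"],s["position"],s["finger_gap"],s["force"],np.round(s["q"],3),np.round(s["qvel"],2))
p,R,zt=goal(); delta(p,R)
E
```

```text
6.25 [ 0.47096082 -0.31493158  0.21227289] 0.15876430361973953 [-0.02615067  0.04803398 -0.20009467] [-7.110e-01  3.290e-01  1.607e+00 -1.000e-03  1.206e+00 -1.956e+00] [ 0.04 -0.03  0.05  0.03  0.02  0.04]
shift mm [-10.2  -1.    1.3] rot deg [-16.9  41.7  -0.2]
```

>>> step_arm:
  commands:
    - [[-1, 0, 0, -1.5, 3.7, 0, 0], [-2, 0, 0, -4, 10, 0, 0], [-4, 0, 0, -6.5, 16, 0, 0], [-5, -1, 0, -9, 22, -0.1, 0], [-7, -1, 1, -11.5, 28.5, -0.1, 0], [-8, -1, 1, -14, 34.5, -0.1, 0], [-9.5, -1, 1, -16, 39.5, -0.2, 0], [-10.2, -1, 1.3, -16.9, 41.7, -0.2, 0]]

```text
clock: 7.05
position: [0.4805, -0.3145, 0.2093]
orientation: [2.776, -0.721, 2.964]
force: [0.9, 0.2, -0.2]
finger_gap: 0.165
```

>>> step_arm:
  commands:
    - [[0, 0, 0, 0, 0, 0, 0], [0, 0, 0, 0, 0, 0, 0], [0, 0, 0, 0, 0, 0, 0], [0, 0, 0, 0, 0, 0, 0]]

```text
clock: 7.45
position: [0.4805, -0.3152, 0.2137]
orientation: [2.782, -0.712, 2.959]
force: [0.3, -1.1, -0.8]
finger_gap: 0.165
```

```bash
python3 - <<'E'
from h import *
s=telemetry.get_state(); print(s["clock"],s["position"],s["finger_gap"],s["force"],np.round(s["q"],3),np.round(s["qvel"],3))
p,R,zt=goal(); delta(p,R)
t0=np.array(s["position"]); z=Ro.from_euler("xyz",s["orientation"]).apply([0,0,1]); print("tool z",z,"tilt",np.degrees(np.arccos(-z[2])))
P={n:cams.snapshot(n) for n in("side","top","wrist")}
for n,c in P.items():
    save(c,n+"9"); w=world(c); d=w-t0; a=d@z; r=np.linalg.norm(d-a[...,None]*z,axis=-1)
    m=(a>.004)&(a<.08)&(r<.03); q=w[m]
    if len(q)>10:
        ctr=q.mean(0); u=np.linalg.svd(q-ctr)[2][0]; u*=np.sign(u@z); print(n,len(q),"axis",u,"angle to tool z",np.degrees(np.arccos(u@z)),"foot along z",np.percentile(a[m],99))
    for t in ("tube_a_mid",):print(n,[(round(b["confidence"],2),np.round(b["extent"])) for b in models.boxes_of(t,c)])
    K=c["fx"]; R=cv2.Rodrigues(np.array(c["rvec"],float))[0]; pc=R@t0+np.array(c["tvec"]).ravel(); print(n,"tcp px",c["fx"]*pc[0]/pc[2]+c["cx"],c["fy"]*pc[1]/pc[2]+c["cy"])
a=cv2.resize(P["side"]["color"][100:300,270:470],(400,400),interpolation=cv2.INTER_CUBIC); b=cv2.resize(P["top"]["color"][200:360,340:500],(400,400),interpolation=cv2.INTER_CUBIC)
cv2.imwrite("pics/v7.png",np.hstack([a,b])[...,::-1])
E
```

```text
7.45 [ 0.48054153 -0.31515183  0.2136542 ] 0.16500683431127453 [ 0.33040895 -1.13111315 -0.79905455] [-7.020e-01  8.030e-01  1.011e+00  2.000e-03  2.111e+00 -1.955e+00] [-0.004 -0.001 -0.005 -0.002  0.003 -0.   ]
shift mm [-2.2 -4.3  0.2] rot deg [-0.1  0.1  0.2]
tool z [-0.53792754  0.45687365 -0.70844931] tilt 44.891113246088565
side 96 axis [-0.53628181  0.45683998 -0.70971759] angle to tool z 0.11906108979409229 foot along z 0.05776414784942195
side [(0.76, array([343., 254.,   6.,  37.]))]
side tcp px 357.09319198443774 112.47169451787396
top []
top tcp px 471.3098482476063 286.42885137093464
wrist 901 axis [-0.52975417  0.46036405 -0.71233802] angle to tool z 0.5558274563778814 foot along z 0.0565135349194515
wrist [(0.55, array([595., 220.,  45.,  33.]))]
wrist tcp px 321.61877835731457 305.0825021643358
```

View pics/v7.png

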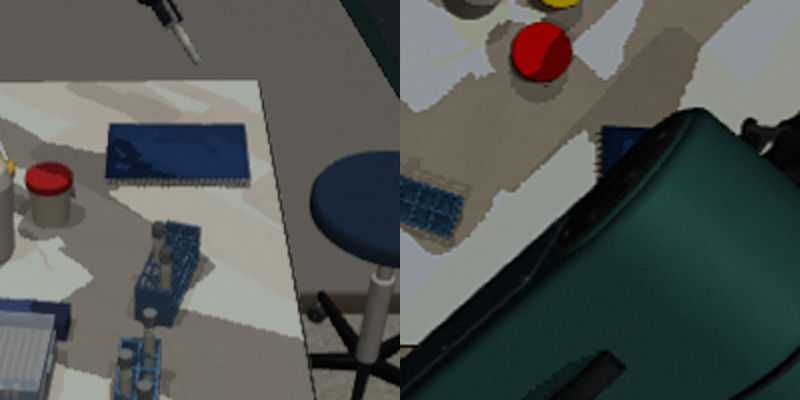

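View pics/wrist9.png

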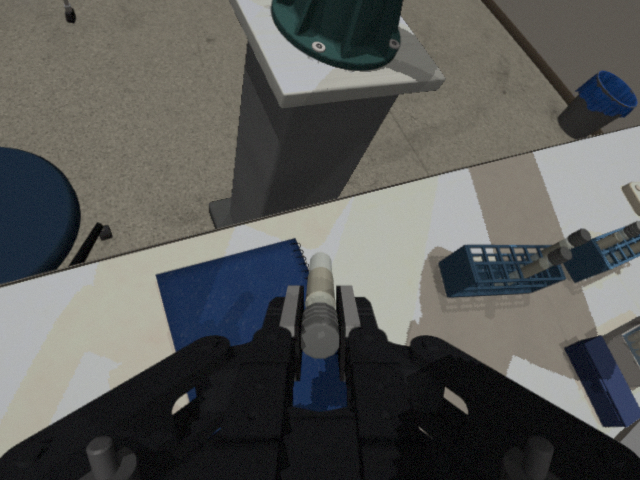

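The wrist view shows the tube gripped by its cap between the pads (320,300), lined up with the tool and over the notebook. In the side view the other five tubes are still standing in their racks. The tilt is about 45°, the tube's middle is at z≈0.203, and the arm is at rest.

```bash
python3 - <<'E'
from h import *
s=telemetry.get_state(); print(s["clock"],s["position"],s["finger_gap"],s["force"])
close_job()
E
```

```text
7.75 [ 0.48060713 -0.31544103  0.21313429] 0.16599777024515042 [-0.8902302   0.45322768  0.03539103]
the job is handed in; nothing more can be done
```

I picked out the short tube, drew it straight up out of the right rack and carried it over the notebook. It was in the gripper and at rest there when I handed the job in at about 7.8 s on the robot's clock.

- **Which tube:** it stood at the notebook end of the right rack, with its top at about 94 mm against about 113 mm for the other five. The top, side and wrist cameras agreed on its place to within about 1 mm.
- **Final pose:** the tool is tipped 44.9° with the cap end uppermost. The tube's axis measured within 0.6° of the tool's in two views. Its middle is about 20 cm above the worktop, at about (0.473, −0.309), near the notebook centre.
- **Surroundings:** measured forces stayed around 5 N or below. The last side picture shows the other five tubes still in their racks and the racks in place. I checked that by eye and did not measure it again.
- **Didn't agree or couldn't be checked:**
    - The finger opening read about 14 mm on a 16 mm cap. It stayed within about 1 mm through the lift, carry and tilt.
    - The arm hid the tube from the top camera, so the final pose rests on the side and wrist views.
    - The tool stopped about 3–4 mm from its target.

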